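Lay out the test bench for the next shift

TASK

Lay out the test station on the green mat for the next shift: stand the biggest cup on the mat midway between the socket box and the meter case, nest the medium cup in it and the small cup in that, all upright. Lay the roll of tape flat on the middle of the meter case's top, and set the black power adapter down flat on the mat behind the socket box (on the side away from the robot), centred on it, its long side parallel to the box and about 2 cm clear of it. Leave the spare plug and the small spool where they stand.

Things in the scene. Friction and masses are not known exactly. Their poses are not given: they have to be found in the camera images.
- big_cup: The biggest (widest and lowest) plain aluminium cup, open at the top, straight-sided: 68 mm outer diameter, 42 mm tall, wall 3 mm, floor 4 mm thick. Origin at the centre of its underside, z up through its mouth.
- medium_cup: The medium plain aluminium cup, open at the top, straight-sided: 52 mm outer diameter, 64 mm tall, wall 3 mm, floor 4 mm thick. Origin at the centre of its underside, z up through its mouth. Standing in the biggest cup it stands 26 mm proud of that cup's rim, so grip it in the top 22 mm.
- small_cup: The small (narrowest and tallest) plain aluminium cup, open at the top, straight-sided: 36 mm outer diameter, 84 mm tall, wall 3 mm, floor 4 mm thick. Origin at the centre of its underside, z up through its mouth. Standing in the medium cup it stands 24 mm proud of that cup's rim, so grip it in the top 20 mm.
- tape_roll: Roll of tan packing tape lying flat: ring of 66 mm outer diameter, about 42 mm hole, 24 mm high. Origin at the centre of its underside, z up.
- adapter: Black power adapter brick lying flat, no cord: 42 mm along its x, 90 mm along its y (long side), 30 mm high. Origin at the centre of its underside, z up. It starts with its long side within about 0.5 rad of the world's y.
- socket_box: Fixed low grey steel box with two white sockets in its top, on the mat at one end (left or right, varies): 70 mm along its x, 120 mm along its y, 45 mm high. Origin at the centre of its underside; x points away from the robot (behind it), y left, z up. The adapter's place has its origin 76 mm along +x from here.
- meter_case: Fixed cream meter case with a dial on its front and slots in its sides, on the mat at the other end: 100 mm along its x, 120 mm along its y, 60 mm high, flat top. Origin at the centre of its underside, x away from the robot, y left, z up.
- mat: Fixed green rubber mat, 3 mm thick, 480 mm along its y, from 65 mm before to 130 mm behind its origin along its x. Origin on its underside, at the point midway between the centres of the socket box and the meter case (within 8 mm), which stand about 150 mm to either side; x away from the robot, z up.
- spare_plug: White spare plug with three upright brass pins, standing loose on the mat behind the biggest cup's place, 34 x 34 x 36 mm. Origin at the centre of its underside. To be left alone.
- spool: Small grey spool standing on end on the bench among the things, 36 mm diameter, 36 mm high. Origin at the centre of its underside. To be left alone.

How it is judged:
By the outcome, as a careful person would: the job done as asked, in the order asked, and still so for the second after the job is handed in, with the robot touching nothing.
It also fails if it takes over 115 s, if anything falls off the work surface, if the arm or the gripper's body presses on something with over 40 N, if the wrist force passes 120 N, or if a joint passes its speed limit or range.

ROBOT

A 6-joint arm with a two-finger parallel gripper is mounted at the origin on the work surface. World frame = base frame: x ahead of the robot, y to its left, z up, the work surface at z = 0. Lengths are in mm, angles in rad, forces in N, time in s.
With the tool pointing down it reaches from about 275 to 825 mm from the base axis. Payload 4.9 kg.
Tool frame: the origin (TCP) lies at the very end of the fingers, on their centre line; the grasp point (between the pads) lies 19 mm behind it; z points along the fingers, y is the direction in which the jaws open and shut (so a half turn about z gives the same grasp; the last joint's range is limited). The gripper opens to 85 mm and grips with 20 to 120 N. Pads are 22 mm wide; open, the fingers measure 114 mm over their backs; the gripper's body (76 mm by 85 mm) begins 54 mm behind the grasp point. The pads swing forward as they close: fully open they stand 13 mm farther back than shut.
Start: joints at [0.985, 0.326, -0.193, 1.052, 0, 1.437], TCP at [240.119, 494.835, 231.281] pointing down, gripper open.
Joint ranges: [-2.65, 2.65], [-0.97, 1.79], [-1.3, 1.35], [-1.93, 2.1], [-1.47, 1.37], [-3.14, 3.14]. Speed limits (rad/s): [2.57, 2.57, 3.14, 3.14, 3.14, 3.14].

INTERFACE

Orientations are given as a unit quaternion [w, x, y, z].
In Python, from cell import bot gives the robot as it stands. The module is installed in compiled form; this text tells all that it offers.
- The arm moves only by the tool arm_command, never from a script. Its argument "increments" is a list of rows, each an object with "slide": the shift along the tool's x, y, z in m, a list of three; "dr": the turn, a rotation vector about the tool's x, y, z in degrees, a list of three. A call has 1 to 10 rows; each row shifts and turns the commanded pose from where the row before left it, along the tool's axes as they then stand; what a row does not reach is not made up. A row lasts 1/12 s, in which the tool goes at most 41.7 mm and 7.16 degrees, less where a joint would pass 70% of its speed; a pose out of reach is approached as far as the arm can. A call with a gripper value outside its range is refused whole. "claw" is the finger opening in m, from 0 to 0.0854, set as the call begins (left out, the last holds). The fingers move at their own pace and stop on an object; "newtons" is the grip in N (left out, the last holds). Time passes only in rows, so rows that do not move let the fingers close. It gives the time, the measured TCP pose, the force and the opening at its end, in the units of the state.
- bot.read_state(): the state, without advancing time (a new reading comes with each control period).
- bot.read_camera(name): name is "scene" or "top" or "wrist"; returns a dict with "frame" (420x560x3 uint8, blue, green, red), "K" (3x3 intrinsics, pixels), "dist" ([k1, k2, p1, p2, k3] as OpenCV has them; the pictures are not rectified), "R" (3x3) and "t" (3): a world point X has camera coordinates R X + t; the wrist camera has in their place "hand_eye" (4x4, takes a point from camera to tool coordinates, whose origin is the TCP and whose axes are the flange's). Camera axes: x right, y down, z forward; pixel columns grow to the right and rows downward; lengths in mm; the calibration is good to about 2 mm. A picture is of the moment at which its call begins: read the wrist's pose just before it. There is no depth.
- bot.sign_off(): hands the job in, once; it reports no verdict.
The state is a dict: "time_s": time; "qpos": joint angles; "joint_vel": joint speeds; "joint_torque": joint torques, N m; "tcp_pos": TCP position; "ee_rot": TCP orientation; "ft_force": force on the tool from outside, world axes, zero at the start; "moment": the same for the moment, N m; "finger_gap": opening from 0.0 (shut) to 1.0 (fully open).
Only numpy, scipy, OpenCV 4.12 (cv2) and the standard library are available. Lean on these libraries where they do the work, as an engineer would, in place of code of your own. Each camera call takes 0.05 s, during which the arm holds its last target. There are 200 camera calls.

## Working session

There is one attempt and no reset: what is moved stays moved. The work goes in short steps, Python scripts to look and compute and a tool call to move; the robot and the scene stay as the last step left them, time stands still between calls to the robot, and variables do not carry over. Pictures are saved under pics/ and viewed, about 12 in all and at most 16, crops included, and the job is handed in when it is done.

Besides the shell and the picture viewer there is one more tool, called after "Emit:" by a JSON object that holds its "api" and its "payload", one argument or row to a line. arm_command: Moves the arm, as the interface text tells. Its arguments: {"type":"object","properties":{"increments":{"type":"array","items":{"type":"object","properties":{"slide":{"type":"array","items":{"type":"number"}},"dr":{"type":"array","items":{"type":"number"}}}}},"claw":{"type":"number"},"newtons":{"type":"number"}},"required":["increments"]}

```bash
mkdir -p pics && cat > h.py <<'E'
import numpy as np, cv2
from cell import bot
def snap(name,fn):
    s=bot.read_state(); c=bot.read_camera(name); cv2.imwrite('pics/'+fn,c['frame'])
    if name=='wrist':
        w,x,y,z=s['ee_rot']
        from scipy.spatial.transform import Rotation as Ro
        Rt=Ro.from_quat([x,y,z,w]).as_matrix(); H=np.array(c['hand_eye'])
        Rc=Rt@H[:3,:3]; pc=Rt@H[:3,3]+np.array(s['tcp_pos'])
        c['R']=Rc.T; c['t']=-Rc.T@pc
    np.savez('pics/'+fn+'.npz',K=c['K'],dist=c['dist'],R=c['R'],t=c['t'])
    return c
def pix(fn,uv,z):
    "pixels -> world points at height z"
    c=np.load('pics/'+fn+'.npz'); uv=np.array(uv,float).reshape(-1,1,2)
    n=cv2.undistortPoints(uv,c['K'],c['dist']).reshape(-1,2)
    d=np.c_[n,np.ones(len(n))]@c['R']; o=-c['R'].T@c['t'].ravel()
    z=np.broadcast_to(z,len(d))
    return o+d*((z-o[2])/d[:,2])[:,None]
def proj(fn,X):
    c=np.load('pics/'+fn+'.npz')
    return cv2.projectPoints(np.array(X,float).reshape(-1,1,3),cv2.Rodrigues(c['R'])[0],c['t'],c['K'],c['dist'])[0].reshape(-1,2)
E
python3 - <<'E'
from h import *
print(bot.read_state())
for n in ('top','scene'):
    c=snap(n,n+'0.png'); print(n,-c['R'].T@np.ravel(c['t']),np.array(c['K'])[0,0])
    cv2.imwrite('pics/%s0b.png'%n,cv2.resize(c['frame'],(800,600),interpolation=cv2.INTER_CUBIC))
E
```

```text
{'time_s': 0.0, 'qpos': array([ 9.84774366e-01,  3.26956122e-01, -1.93591504e-01,  1.05200564e+00,
        3.76650454e-05,  1.43661553e+00]), 'joint_vel': array([-0.0001644 , -0.00048174, -0.00082992, -0.00015738, -0.0011481 ,
       -0.00260973]), 'joint_torque': array([ 8.79795389e-04, -4.43400335e+01,  2.62439901e+01,  1.54447200e-02,
       -3.69933005e-04, -2.64467155e-05]), 'tcp_pos': array([239.78438642, 494.32529393, 230.4922855 ]), 'ee_rot': array([-3.27170585e-04,  2.24003577e-01,  9.74587926e-01, -8.15490639e-04]), 'ft_force': array([ 0.56157157,  0.33245197, -0.44005317]), 'moment': array([-0.00754889, -0.0630337 , -0.0014803 ]), 'finger_gap': 1.0008273536947359}
top [386.60044795 -18.1864418  813.14832153] 396.3075485371538
scene [1051.91355836  123.16635624  666.83032523] 404.36106220537056
```

View pics/top0b.png

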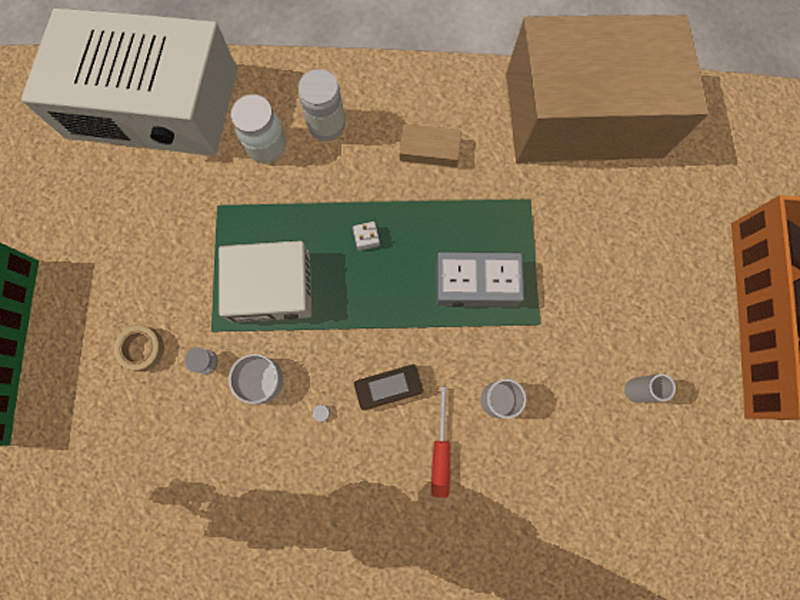

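View pics/scene0b.png

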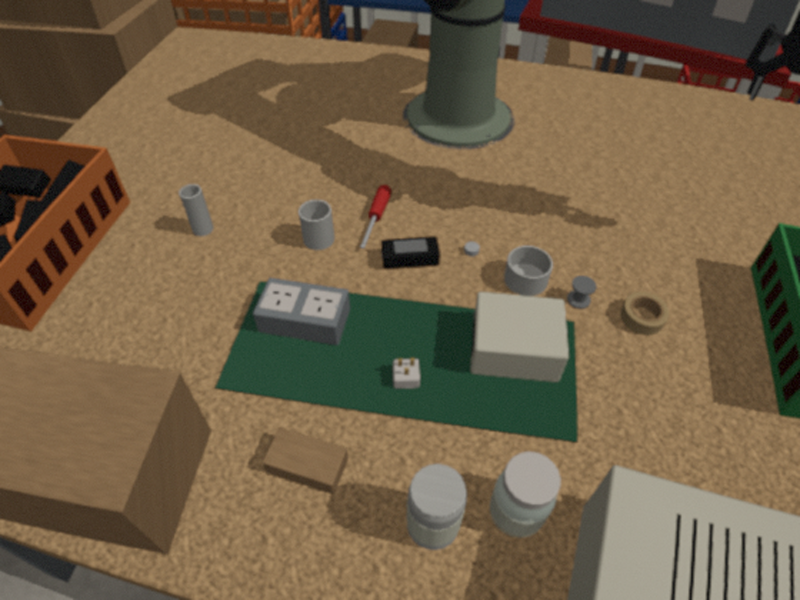

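The top view shows the mat with the meter case at left (265,280) and the socket box at right (480,278). The plug is at (366,235), big cup (256,379), medium (503,399), small (655,388), tape (138,348), spool (200,359) and adapter (389,387). A screwdriver and a small cap are also there. Next I'll view enlarged crops.

```bash
python3 - <<'E'
from h import *
f=cv2.imread('pics/top0.png')
for n,x0 in(('cl',75),('cr',235)):
    cv2.imwrite(f'pics/{n}.png',cv2.resize(f[135:305,x0:x0+245],None,fx=3.2,fy=3.2,interpolation=cv2.INTER_CUBIC))
E
```

```text
(no output)
```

View pics/cl.png

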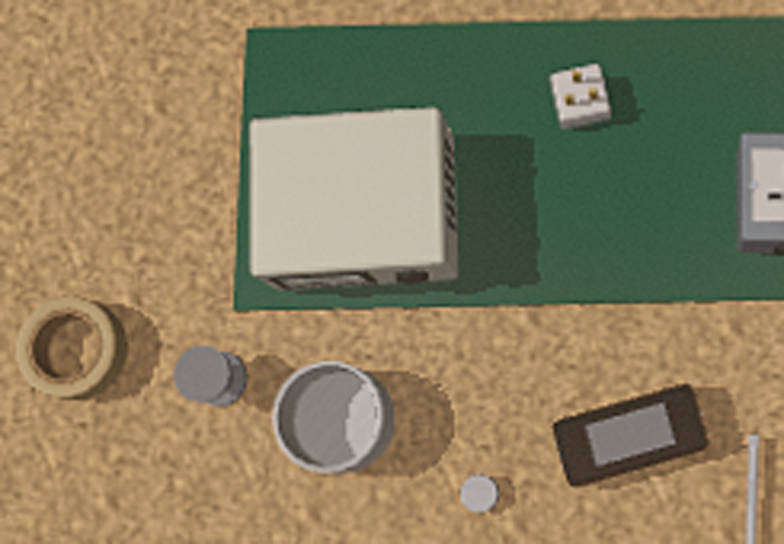

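View pics/cr.png

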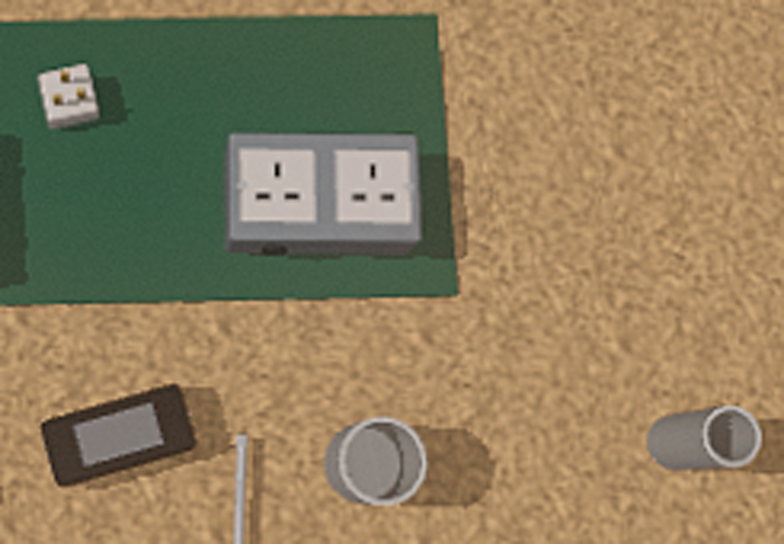

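Left crop: big rim centre (330,417), tape (67,347), spool (204,374), adapter corners (554,424), (688,385), (707,441), (573,486), case top (250,119), (440,107), (446,264), (251,277). Right crop: box top (229,133), (417,135), (419,241), (229,241), medium rim (383,460), small rim (731,436).

```bash
python3 - <<'E'
from h import *
np.set_printoptions(precision=1,suppress=True)
def P(x0,l,z): return pix('top0.png',(np.array(l,float)+.5)/3.2-.5+[x0,135],z)
L,R=75,235
for n,x0,l,z in (('big',L,[(330,417),(274,417),(387,417)],42),('med',R,[(383,460),(341,460),(427,460)],64),('small',R,[(731,436),(702,436),(761,436)],84),
 ('tape',L,[(67,347),(18,347),(117,347)],24),('spool',L,[(204,374)],36),('adapter',L,[(554,424),(688,385),(707,441),(573,486)],30),
 ('case',L,[(250,119),(440,107),(446,264),(251,277)],63),('box',R,[(229,133),(417,135),(419,241),(229,241)],48),
 ('plug',L,[(550,75),(600,65),(609,119),(560,128)],27),('matL',L,[(248,29),(235,310)],3),('matR',R,[(437,15),(458,294)],3)):
    p=P(x0,l,z)[:,:2]; print(n,p.tolist() if 0 else p.ravel())
    if len(p)==4: print('  mid',p.mean(0),'sides',[round(float(np.linalg.norm(p[i]-p[i-1])),1) for i in (1,2,3,0)],'ang of y-side deg',[round(float(np.degrees(np.arctan2(d[0],-d[1]))),1) for d in (p[1]-p[0],p[2]-p[3])])
    # prediction in scene view (800x600)
    print('   scene', proj('scene0.png',np.r_[p.mean(0) if len(p)!=3 else p[0],z])*800/560)
E
```

```text
big [425.1 172.8 423.3 207.1 426.9 138. ]
   scene [[526.5 259.2]]
med [ 414.5 -165.7  413.5 -141.   415.5 -191.7]
   scene [[312.7 208.7]]
small [ 435.  -366.4  434.4 -348.9  435.6 -384.6]
   scene [[188.6 189.3]]
tape [460.8 350.4 459.1 382.8 462.6 317.7]
   scene [[642.9 305.9]]
spool [447.6 255.4]
   scene [[580.3 282.4]]
adapter [428.3  37.3 456.1 -43.8 422.4 -56.8 391.4  23.6]
  mid [424.6  -9.9] sides [85.7, 36.1, 86.1, 39.4] ang of y-side deg [18.9, 21.0]
   scene [[407.8 244.5]]
case [604.4 235.1 617.2 117.2 519.  105.7 505.4 223.5]
  mid [561.5 170.4] sides [118.6, 98.9, 118.6, 99.7] ang of y-side deg [6.2, 6.6]
   scene [[518.  320.4]]
box [ 613.6  -70.3  618.1 -188.8  549.9 -190.   544.5  -72.4]
  mid [ 581.5 -130.4] sides [118.6, 68.1, 117.8, 69.1] ang of y-side deg [2.2, 2.7]
   scene [[299.3 298.6]]
plug [653.2  53.7 661.5  21.6 625.2  13.8 617.7  45. ]
  mid [639.4  33.5] sides [33.2, 37.2, 32.1, 36.6] ang of y-side deg [14.5, 13.5]
   scene [[403.9 363.6]]
matL [685.5 264.1 492.7 251.1]
   scene [[572.4 374.6]]
matR [ 717.6 -212.9  525.5 -225.8]
   scene [[236.4 328.3]]
```

The sizes and separations agree (case to box 301 mm), and the scene prediction agrees within about 3 mm. The targets are:

| Item | Position (x, y) in mm | Yaw |
|---|---|---|
| Cups | (571.5, 20) | – |
| Case top | (561.5, 170.4) | – |
| Box | (581.5, -130.4) | about 2.4° |

Next I turn the tool so that its y is the world's y, then go over the big cup.

Emit:
{"api": "arm_command", "payload": {
  "increments": [
    {"slide": [0,0,0],"dr": [0,0,-6.475]},
    {"slide": [0,0,0],"dr": [0,0,-6.475]},
    {"slide": [0,0,0],"dr": [0,0,-6.475]},
    {"slide": [0,0,0],"dr": [0,0,-6.475]}
  ],
  "claw": 0.0854,
  "newtons": 40
}}

```text
time_s: 0.43
tcp_pos: [239.9, 494.5, 230.8]
ee_rot: [-0.0, -0.003, 1.0, -0.0]
ft_force: [0.3, -0.1, -0.3]
finger_gap: 1.004
```

Emit:
{"api": "arm_command", "payload": {
  "increments": [
    {"slide": [-0.0185,-0.032,0.004]},
    {"slide": [-0.0185,-0.032,0.004]},
    {"slide": [-0.0185,-0.032,0.004]},
    {"slide": [-0.0185,-0.032,0.004]},
    {"slide": [-0.0185,-0.032,0.004]},
    {"slide": [-0.0185,-0.032,0.004]},
    {"slide": [-0.0185,-0.032,0.004]},
    {"slide": [-0.0185,-0.032,0.004]},
    {"slide": [-0.0185,-0.032,0.004]},
    {"slide": [-0.0185,-0.032,0.004]}
  ]
}}

```text
invalid input at $.increments[0]: expected keys slide, dr
```

Emit:
{"api": "arm_command", "payload": {
  "increments": [
    {"slide": [0,0,0]},
    {"slide": [0,0,0]},
    {"slide": [0,0,0]}
  ]
}}

```text
invalid input at $.increments[0]: expected keys slide, dr
```

```bash
python3 - <<'E'
from h import *
np.set_printoptions(precision=3,suppress=True)
c=snap('wrist','w1.png'); print(c['hand_eye'],bot.read_state()['tcp_pos'],bot.read_state()['ee_rot'])
print(proj('w1.png',[[425,173,42],[447,255,36]]))
E
```

```text
[[   0.001   -0.957   -0.291   75.518]
 [   1.       0.001    0.001   -0.81 ]
 [  -0.001   -0.291    0.957 -142.635]
 [   0.       0.       0.       1.   ]] [239.909 494.529 230.803] [-0.    -0.005  1.    -0.   ]
[[ -4.647 341.172]
 [ 71.225 355.502]]
```

View pics/w1.png

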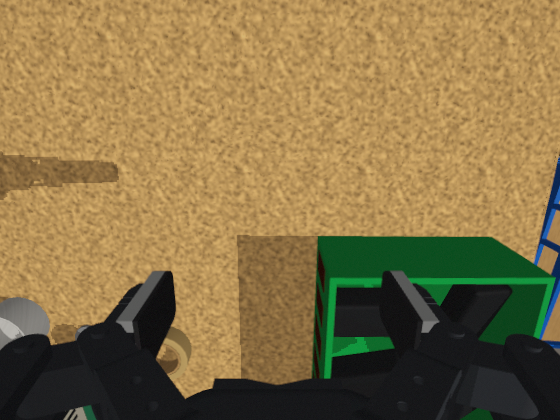

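The view shows the fingers with the green crate under the hand; the big cup is at the lower left (20,325). The move calls were refused because each row needs both keys, so I'll repeat them.

Emit:
{"api": "arm_command", "payload": {
  "increments": [
    {"slide": [-0.0185,-0.032,0.004],"dr": [0,0,0]},
    {"slide": [-0.0185,-0.032,0.004],"dr": [0,0,0]},
    {"slide": [-0.0185,-0.032,0.004],"dr": [0,0,0]},
    {"slide": [-0.0185,-0.032,0.004],"dr": [0,0,0]},
    {"slide": [-0.0185,-0.032,0.004],"dr": [0,0,0]},
    {"slide": [-0.0185,-0.032,0.004],"dr": [0,0,0]},
    {"slide": [-0.0185,-0.032,0.004],"dr": [0,0,0]},
    {"slide": [-0.0185,-0.032,0.004],"dr": [0,0,0]},
    {"slide": [-0.0185,-0.032,0.004],"dr": [0,0,0]},
    {"slide": [-0.0185,-0.032,0.004],"dr": [0,0,0]}
  ]
}}

```text
time_s: 1.32
tcp_pos: [425.6, 173.2, 191.0]
ee_rot: [-0.0, 0.001, 1.0, 0.0]
ft_force: [0.6, 1.0, -0.2]
finger_gap: 1.003
```

Emit:
{"api": "arm_command", "payload": {
  "increments": [
    {"slide": [0,0,0.02],"dr": [0,0,0]},
    {"slide": [0,0,0.02],"dr": [0,0,0]},
    {"slide": [0,0,0.02],"dr": [0,0,0]},
    {"slide": [0,0,0.02],"dr": [0,0,0]},
    {"slide": [0,0,0],"dr": [0,0,0]},
    {"slide": [0,0,0],"dr": [0,0,0]}
  ]
}}

```text
time_s: 1.82
tcp_pos: [424.1, 174.6, 110.6]
ee_rot: [-0.001, 0.001, 1.0, -0.0]
ft_force: [-0.9, -0.4, 1.1]
finger_gap: 1.0
```

```bash
python3 - <<'E'
from h import *
np.set_printoptions(precision=3,suppress=True)
c=snap('wrist','w2.png'); p=bot.read_state()['tcp_pos'];print(p,bot.read_state()['ee_rot'])
print(proj('w2.png',[[425,173,42],[447,255,36],p]))
E
```

```text
[425.124 174.9   111.588] [-0.  0.  1. -0.]
[[275.682 227.783]
 [397.656 255.468]
 [279.318 280.681]]
```

View pics/w2.png

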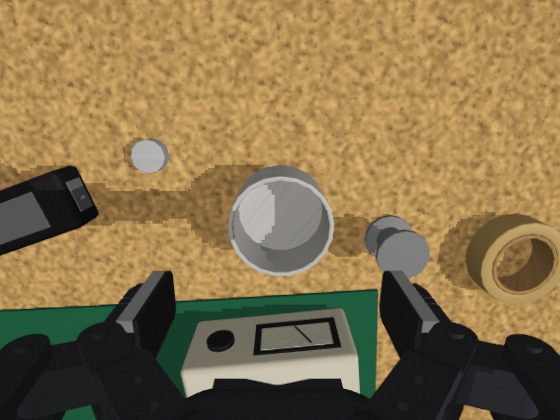

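The big cup's rim is at (281,226) against a predicted (276,228), so it lies about 1.5 mm left of the tool. The fingers clear the spool (402,252). Next I descend and grip.

Emit:
{"api": "arm_command", "payload": {
  "increments": [
    {"slide": [0.0,0.001,0.03],"dr": [0,0,0]},
    {"slide": [0,0,0.03],"dr": [0,0,0]},
    {"slide": [0,0,0.022],"dr": [0,0,0]},
    {"slide": [0,0,0.014],"dr": [0,0,0]},
    {"slide": [0,0,0.006],"dr": [0,0,0]},
    {"slide": [0,0,0],"dr": [0,0,0]}
  ]
}}

```text
time_s: 2.37
tcp_pos: [425.3, 176.0, 9.2]
ee_rot: [-0.0, -0.0, 1.0, -0.0]
ft_force: [-0.7, 0.6, -0.7]
finger_gap: 1.002
```

Emit:
{"api": "arm_command", "payload": {
  "increments": [
    {"slide": [0,0,0],"dr": [0,0,0]},
    {"slide": [0,0,0],"dr": [0,0,0]},
    {"slide": [0,0,0],"dr": [0,0,0]},
    {"slide": [0,0,0],"dr": [0,0,0]},
    {"slide": [0,0,0],"dr": [0,0,0]},
    {"slide": [0,0,0],"dr": [0,0,0]}
  ],
  "claw": 0.055,
  "newtons": 40
}}

```text
time_s: 2.87
tcp_pos: [426.6, 176.3, 10.9]
ee_rot: [0.001, -0.0, 1.0, 0.0]
ft_force: [-0.9, 0.5, 7.2]
finger_gap: 0.767
```

Emit:
{"api": "arm_command", "payload": {
  "increments": [
    {"slide": [0,0,-0.01],"dr": [0,0,0]},
    {"slide": [0,0,-0.035],"dr": [0,0,0]},
    {"slide": [0,0,-0.035],"dr": [0,0,0]},
    {"slide": [-0.028,-0.029,-0.005],"dr": [0,0,0]},
    {"slide": [-0.028,-0.029,0],"dr": [0,0,0]},
    {"slide": [-0.028,-0.029,0],"dr": [0,0,0]},
    {"slide": [-0.028,-0.029,0],"dr": [0,0,0]},
    {"slide": [-0.026,-0.029,0],"dr": [0,0,0]},
    {"slide": [-0.01,-0.0105,0],"dr": [0,0,0]},
    {"slide": [0,0,0],"dr": [0,0,0]}
  ]
}}

```text
time_s: 3.7
tcp_pos: [576.8, 17.1, 95.3]
ee_rot: [0.002, 0.002, 1.0, -0.001]
ft_force: [0.8, 0.4, -0.1]
finger_gap: 0.768
```

```bash
python3 - <<'E'
from h import *
np.set_printoptions(precision=3,suppress=True)
c=snap('wrist','w3.png'); s=bot.read_state();p=s['tcp_pos'];print(p,s['ee_rot'],s['finger_gap'],s['ft_force'])
print(proj('w3.png',[[639,33,27],p]))
E
```

```text
[574.485  18.913  94.845] [ 0.001  0.001  1.    -0.   ] 0.769203868192594 [ 0.2    0.011 -1.607]
[[301.515 311.029]
 [282.564 272.563]]
```

View pics/w3.png

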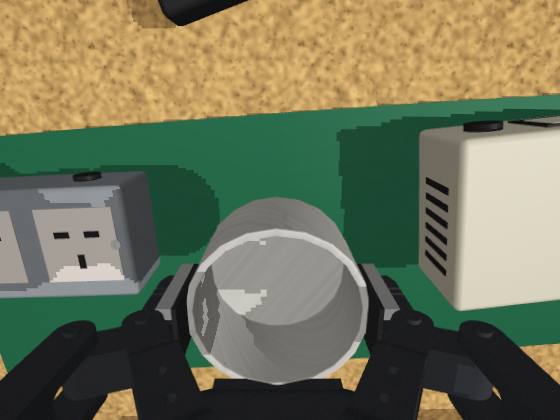

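```bash
python3 - <<'E'
from h import *
np.set_printoptions(precision=1,suppress=True)
print(pix('w3.png',[(113,186),(133,293)],48),pix('w3.png',[(461,138),(461,310)],63),bot.read_state()['tcp_pos'])
E
```

```text
[[545.5 -74.6  48. ]
 [612.6 -71.8  48. ]] [[518.2 107.1  63. ]
 [615.6 122.1  63. ]] [574.5  18.9  94.8]
```

The cup hangs upright and level between the box and the case. The wrist camera gives a midpoint of about (571, 20.5), so I correct slightly and lower.

Emit:
{"api": "arm_command", "payload": {
  "increments": [
    {"slide": [0.002,0.0015,0.03],"dr": [0,0,0]},
    {"slide": [0,0,0.03],"dr": [0,0,0]},
    {"slide": [0,0,0.014],"dr": [0,0,0]},
    {"slide": [0,0,0.005],"dr": [0,0,0]},
    {"slide": [0,0,0.002],"dr": [0,0,0]},
    {"slide": [0,0,0],"dr": [0,0,0]},
    {"slide": [0,0,0],"dr": [0,0,0]}
  ]
}}

```text
time_s: 4.33
tcp_pos: [570.8, 23.0, 14.4]
ee_rot: [0.0, -0.001, 1.0, 0.0]
ft_force: [-0.7, 0.7, -1.0]
finger_gap: 0.769
```

Emit:
{"api": "arm_command", "payload": {
  "increments": [
    {"slide": [0,0,0.001],"dr": [0,0,0]},
    {"slide": [0,0,0.001],"dr": [0,0,0]},
    {"slide": [0,0,0],"dr": [0,0,0]},
    {"slide": [0,0,0],"dr": [0,0,0]}
  ]
}}

```text
time_s: 4.67
tcp_pos: [571.3, 22.8, 13.9]
ee_rot: [0.001, -0.001, 1.0, 0.0]
ft_force: [-6.1, 1.7, 17.4]
finger_gap: 0.773
```

```bash
python3 -c "
from cell import bot
s=bot.read_state();print(s['tcp_pos'],s['ft_force'])"
```

```text
[571.29111027  22.81413567  13.920422  ] [-6.1397525   1.71412075 17.44279136]
```

Emit:
{"api": "arm_command", "payload": {
  "increments": [
    {"slide": [0,0,0],"dr": [0,0,0]},
    {"slide": [0,0,0],"dr": [0,0,0]},
    {"slide": [0,0,0],"dr": [0,0,0]},
    {"slide": [0,0,0],"dr": [0,0,0]},
    {"slide": [0,0,-0.02],"dr": [0,0,0]},
    {"slide": [0,0,-0.04],"dr": [0,0,0]},
    {"slide": [0,0,-0.04],"dr": [0,0,0]}
  ],
  "claw": 0.0854
}}

```text
time_s: 5.25
tcp_pos: [569.4, 22.1, 110.6]
ee_rot: [-0.002, -0.0, 1.0, 0.0]
ft_force: [2.2, 1.0, -0.2]
finger_gap: 0.999
```

Emit:
{"api": "arm_command", "payload": {
  "increments": [
    {"slide": [0.024,-0.029,0],"dr": [0,0,0]},
    {"slide": [0.024,-0.029,0],"dr": [0,0,0]},
    {"slide": [0.024,-0.029,0],"dr": [0,0,0]},
    {"slide": [0.024,-0.029,0],"dr": [0,0,0]},
    {"slide": [0.024,-0.029,0],"dr": [0,0,0]},
    {"slide": [0.024,-0.029,0],"dr": [0,0,0]},
    {"slide": [0.012,-0.014,0],"dr": [0,0,0]},
    {"slide": [0,0,0],"dr": [0,0,0]},
    {"slide": [0,0,0],"dr": [0,0,0]}
  ]
}}

```text
time_s: 6.0
tcp_pos: [415.0, -166.8, 111.3]
ee_rot: [0.0, 0.001, 1.0, 0.0]
ft_force: [-0.5, 0.1, -0.9]
finger_gap: 0.999
```

```bash
python3 - <<'E'
from h import *
np.set_printoptions(precision=1,suppress=True)
c=snap('wrist','w4.png'); p=bot.read_state()['tcp_pos']
t=snap('top','top1.png')
print(p,proj('w4.png',[[414.8,-167.5,64],p]),proj('top1.png',[572,20.5,45]))
q=proj('top1.png',[572,20.5,45])[0]; u,v=int(q[0])-60,int(q[1])-45
print(u,v)
a=cv2.resize(t['frame'][v:v+90,u:u+120],(400,300),interpolation=cv2.INTER_CUBIC)
b=cv2.resize(c['frame'],(400,300),interpolation=cv2.INTER_AREA)
cv2.imwrite('pics/v4.png',np.hstack([a,b]))
E
```

```text
[ 415.5 -166.2  111.3] [[276.9 238.3]
 [279.8 278.7]] [[260.  194.6]]
199 149
```

View pics/v4.png

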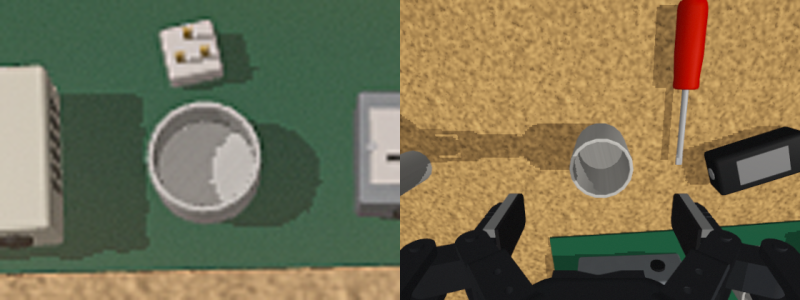

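```bash
python3 - <<'E'
from h import *
np.set_printoptions(precision=1,suppress=True)
print(pix('top1.png',[(204.5+.5)/3.3333-.5+199,(157+.5)/3.3333-.5+149],45), pix('w4.png',[281.4,235],64))
E
```

```text
[[569.7  20.4  45. ]] [[ 412.8 -164.9   64. ]]
```

Emit:
{"api": "arm_command", "payload": {
  "increments": [
    {"slide": [0.001,0.001,0.03],"dr": [0,0,0]},
    {"slide": [0,0,0.025],"dr": [0,0,0]},
    {"slide": [0,0,0.012],"dr": [0,0,0]},
    {"slide": [0,0,0.003],"dr": [0,0,0]},
    {"slide": [0,0,0],"dr": [0,0,0]}
  ]
}}

```text
time_s: 6.52
tcp_pos: [414.2, -163.9, 40.5]
ee_rot: [-0.001, -0.001, 1.0, 0.001]
ft_force: [0.7, 0.9, 0.1]
finger_gap: 1.003
```

Emit:
{"api": "arm_command", "payload": {
  "increments": [
    {"slide": [0,0,0],"dr": [0,0,0]},
    {"slide": [0,0,0],"dr": [0,0,0]},
    {"slide": [0,0,0],"dr": [0,0,0]},
    {"slide": [0,0,0],"dr": [0,0,0]},
    {"slide": [0,0,0],"dr": [0,0,0]},
    {"slide": [0,0,0],"dr": [0,0,0]},
    {"slide": [0,0,0],"dr": [0,0,0]}
  ],
  "claw": 0.04
}}

```text
time_s: 7.1
tcp_pos: [415.3, -165.4, 42.6]
ee_rot: [0.001, -0.0, 1.0, -0.0]
ft_force: [-0.2, 1.9, 5.5]
finger_gap: 0.597
```

Emit:
{"api": "arm_command", "payload": {
  "increments": [
    {"slide": [0,0,-0.01],"dr": [0,0,0]},
    {"slide": [0,0,-0.03],"dr": [0,0,0]},
    {"slide": [0,0,-0.03],"dr": [0,0,0]},
    {"slide": [-0.024,0.029,0],"dr": [0,0,0]},
    {"slide": [-0.024,0.029,0],"dr": [0,0,0]},
    {"slide": [-0.024,0.029,0],"dr": [0,0,0]},
    {"slide": [-0.024,0.029,0],"dr": [0,0,0]},
    {"slide": [-0.024,0.029,0],"dr": [0,0,0]},
    {"slide": [-0.024,0.029,0],"dr": [0,0,0]},
    {"slide": [-0.0125,0.013,0],"dr": [0,0,0]}
  ]
}}

```text
time_s: 7.93
tcp_pos: [573.5, 25.4, 112.3]
ee_rot: [0.002, -0.002, 1.0, 0.001]
ft_force: [-0.1, -0.6, -0.9]
finger_gap: 0.601
```

Emit:
{"api": "arm_command", "payload": {
  "increments": [
    {"slide": [0,0,0],"dr": [0,0,0]},
    {"slide": [0,0,0],"dr": [0,0,0]},
    {"slide": [0,0,0],"dr": [0,0,0]}
  ]
}}

```text
time_s: 8.18
tcp_pos: [569.9, 21.5, 111.4]
ee_rot: [-0.0, -0.0, 1.0, -0.0]
ft_force: [-1.2, -0.4, -1.1]
finger_gap: 0.601
```

```bash
python3 - <<'E'
from h import *
np.set_printoptions(precision=1,suppress=True)
c=snap('wrist','w5.png'); s=bot.read_state(); print(s['tcp_pos'],s['ft_force'],s['finger_gap'])
E
```

```text
[569.8  21.2 111.4] [ 0.4 -0.  -0.7] 0.6002022035720423
```

View pics/w5.png

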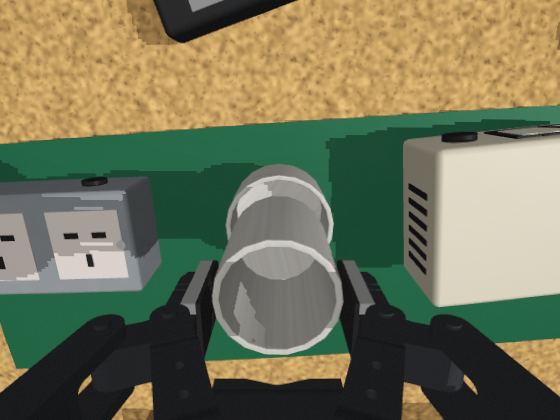

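```bash
python3 - <<'E'
from h import *
np.set_printoptions(precision=1,suppress=True)
# big rim: front (near robot) edge outer top row 166? gives x-34 ; extremes give width
print(pix('w5.png',[(279.5,220),(227,220),(332,220)],45)); print(pix('w5.png',[(278.5,297),(215,297),(342,297)],134.4))
print(proj('w5.png',[[570.5,21.5,45],[536.5,21.5,45],[536.5,21.5,3]]))
E
```

```text
[[565.   22.4  45. ]
 [565.  -10.4  45. ]
 [565.   55.2  45. ]]
[[566.   21.4 134.4]
 [566.1  -3.  134.4]
 [566.1  45.8 134.4]]
[[278.1 228.3]
 [278.2 175.1]
 [278.  163.5]]
```

Both rims line up: the big one at u≈279.5 and the medium at 278.5. Next I lower the medium cup into the big one.

Emit:
{"api": "arm_command", "payload": {
  "increments": [
    {"slide": [0,0,0.02],"dr": [0,0,0]},
    {"slide": [0,0,0.015],"dr": [0,0,0]},
    {"slide": [0,0,0.01],"dr": [0,0,0]},
    {"slide": [0,0,0.008],"dr": [0,0,0]},
    {"slide": [0,0,0.005],"dr": [0,0,0]},
    {"slide": [0,0,0.002],"dr": [0,0,0]},
    {"slide": [0,0,0],"dr": [0,0,0]},
    {"slide": [0,0,0],"dr": [0,0,0]}
  ]
}}

```text
time_s: 8.9
tcp_pos: [571.1, 21.8, 51.7]
ee_rot: [0.0, -0.0, 1.0, -0.0]
ft_force: [-0.0, -0.4, -0.1]
finger_gap: 0.599
```

Emit:
{"api": "arm_command", "payload": {
  "increments": [
    {"slide": [0,0,0.001],"dr": [0,0,0]},
    {"slide": [0,0,0.001],"dr": [0,0,0]},
    {"slide": [0,0,0],"dr": [0,0,0]},
    {"slide": [0,0,0],"dr": [0,0,0]}
  ]
}}

```text
time_s: 9.23
tcp_pos: [571.2, 21.9, 49.7]
ee_rot: [0.001, -0.0, 1.0, -0.0]
ft_force: [1.0, -0.2, 0.7]
finger_gap: 0.6
```

Emit:
{"api": "arm_command", "payload": {
  "increments": [
    {"slide": [0,0,0.001],"dr": [0,0,0]},
    {"slide": [0,0,0.001],"dr": [0,0,0]},
    {"slide": [0,0,0],"dr": [0,0,0]},
    {"slide": [0,0,0],"dr": [0,0,0]}
  ]
}}

```text
time_s: 9.57
tcp_pos: [571.6, 22.0, 49.6]
ee_rot: [0.001, -0.0, 1.0, -0.0]
ft_force: [-3.9, 1.6, 15.8]
finger_gap: 0.602
```

Emit:
{"api": "arm_command", "payload": {
  "increments": [
    {"slide": [0,0,0],"dr": [0,0,0]},
    {"slide": [0,0,0],"dr": [0,0,0]},
    {"slide": [0,0,0],"dr": [0,0,0]},
    {"slide": [0,0,0],"dr": [0,0,0]},
    {"slide": [0,0,-0.015],"dr": [0,0,0]},
    {"slide": [0,0,-0.035],"dr": [0,0,0]},
    {"slide": [0,0,-0.035],"dr": [0,0,0]}
  ],
  "claw": 0.0854
}}

```text
time_s: 10.15
tcp_pos: [568.9, 22.0, 131.4]
ee_rot: [-0.002, -0.0, 1.0, 0.0]
ft_force: [0.3, 0.9, -0.2]
finger_gap: 1.002
```

Emit:
{"api": "arm_command", "payload": {
  "increments": [
    {"slide": [0.0136,-0.0388,0],"dr": [0,0,0]},
    {"slide": [0.0136,-0.0388,0],"dr": [0,0,0]},
    {"slide": [0.0136,-0.0388,0],"dr": [0,0,0]},
    {"slide": [0.0136,-0.0388,0],"dr": [0,0,0]},
    {"slide": [0.0136,-0.0388,0],"dr": [0,0,0]},
    {"slide": [0.0136,-0.0388,0],"dr": [0,0,0]},
    {"slide": [0.0136,-0.0388,0],"dr": [0,0,0]},
    {"slide": [0.0136,-0.0388,0],"dr": [0,0,0]},
    {"slide": [0.0136,-0.0388,0],"dr": [0,0,0]},
    {"slide": [0.0136,-0.0388,0],"dr": [0,0,0]}
  ]
}}

```text
time_s: 10.98
tcp_pos: [433.7, -367.8, 132.0]
ee_rot: [-0.0, -0.0, 1.0, 0.0]
ft_force: [0.8, 0.4, -0.9]
finger_gap: 0.999
```

Emit:
{"api": "arm_command", "payload": {
  "increments": [
    {"slide": [0,0,0],"dr": [0,0,0]},
    {"slide": [0,0,0],"dr": [0,0,0]},
    {"slide": [0,0,0],"dr": [0,0,0]}
  ]
}}

```text
time_s: 11.23
tcp_pos: [434.4, -365.7, 131.7]
ee_rot: [-0.0, 0.0, 1.0, 0.001]
ft_force: [-0.4, 0.6, 0.5]
finger_gap: 1.0
```

```bash
python3 - <<'E'
from h import *
np.set_printoptions(precision=1,suppress=True)
c=snap('wrist','w6.png'); p=bot.read_state()['tcp_pos']
t=snap('top','top2.png')
print(p,proj('w6.png',[[435.5,-366.5,84],p]))
u,v=200,150
a=cv2.resize(t['frame'][v:v+90,u:u+120],(400,300),interpolation=cv2.INTER_CUBIC)
b=cv2.resize(c['frame'],(400,300),interpolation=cv2.INTER_AREA)
cv2.imwrite('pics/v6.png',np.hstack([a,b]))
E
```

```text
[ 434.7 -365.   131.8] [[276.7 240.2]
 [280.1 278.4]]
```

View pics/v6.png

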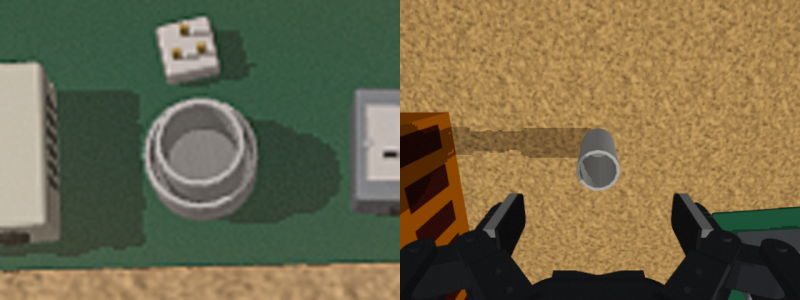

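The medium cup sits nested in the big one. The small cup's rim is at (278,238), about 1 mm off the tool centre. Before descending, I check the clearance to the orange crate.

```bash
python3 - <<'E'
from h import *
np.set_printoptions(precision=1,suppress=True)
for z in (0,60,100): print(z,pix('top0.png',np.array([(735,222),(746,417),(782,198)])*.7,z)[:,:2].ravel(), pix('w6.png',np.array([(450,122),(470,240)])*1.4-[560,0],z)[:,:2].ravel())
print(pix('top2.png',[(201.5+.5)/3.3333-.5+200,(144+.5)/3.3333-.5+150],71),pix('w6.png',[277.9,238],84))
E
```

```text
0 [ 700.7 -539.6  400.8 -534.7  746.7 -625. ] [ 410.3 -530.7  564.7 -531.6]
60 [ 677.5 -501.2  399.7 -496.6  720.1 -580.2] [ 399.1 -494.8  519.7 -495.5]
100 [ 662.  -475.5  399.  -471.2  702.4 -550.4] [ 391.6 -470.9  489.7 -471.5]
[[569.2  19.2  71. ]] [[ 434.1 -365.8   84. ]]
```

Emit:
{"api": "arm_command", "payload": {
  "increments": [
    {"slide": [0.001,-0.001,0.03],"dr": [0,0,0]},
    {"slide": [0,0,0.025],"dr": [0,0,0]},
    {"slide": [0,0,0.011],"dr": [0,0,0]},
    {"slide": [0,0,0.003],"dr": [0,0,0]},
    {"slide": [0,0,0],"dr": [0,0,0]}
  ]
}}

```text
time_s: 11.75
tcp_pos: [433.9, -365.8, 62.8]
ee_rot: [-0.001, -0.001, 1.0, 0.001]
ft_force: [-0.9, 0.6, 0.7]
finger_gap: 0.996
```

Emit:
{"api": "arm_command", "payload": {
  "increments": [
    {"slide": [0,0,0],"dr": [0,0,0]},
    {"slide": [0,0,0],"dr": [0,0,0]},
    {"slide": [0,0,0],"dr": [0,0,0]},
    {"slide": [0,0,0],"dr": [0,0,0]},
    {"slide": [0,0,0],"dr": [0,0,0]},
    {"slide": [0,0,0],"dr": [0,0,0]},
    {"slide": [0,0,0],"dr": [0,0,0]},
    {"slide": [0,0,0],"dr": [0,0,0]}
  ],
  "claw": 0.025
}}

```text
time_s: 12.42
tcp_pos: [434.4, -367.5, 64.4]
ee_rot: [0.001, -0.0, 1.0, -0.0]
ft_force: [-0.4, 1.0, 5.5]
finger_gap: 0.398
```

Emit:
{"api": "arm_command", "payload": {
  "increments": [
    {"slide": [0,0,-0.01],"dr": [0,0,0]},
    {"slide": [0,0,-0.04],"dr": [0,0,0]},
    {"slide": [0,0,-0.04],"dr": [0,0,0]},
    {"slide": [0,0,0],"dr": [0,0,0]},
    {"slide": [0,0,0],"dr": [0,0,0]},
    {"slide": [0,0,0],"dr": [0,0,0]}
  ]
}}

```text
time_s: 12.92
tcp_pos: [433.6, -367.0, 153.5]
ee_rot: [0.0, -0.0, 1.0, -0.0]
ft_force: [-0.8, 0.6, -1.3]
finger_gap: 0.398
```

Emit:
{"api": "arm_command", "payload": {
  "increments": [
    {"slide": [-0.0137,0.0388,0],"dr": [0,0,0]},
    {"slide": [-0.0137,0.0388,0],"dr": [0,0,0]},
    {"slide": [-0.0137,0.0388,0],"dr": [0,0,0]},
    {"slide": [-0.0137,0.0388,0],"dr": [0,0,0]},
    {"slide": [-0.0137,0.0388,0],"dr": [0,0,0]},
    {"slide": [-0.0137,0.0388,0],"dr": [0,0,0]},
    {"slide": [-0.0137,0.0388,0],"dr": [0,0,0]},
    {"slide": [-0.0137,0.0388,0],"dr": [0,0,0]},
    {"slide": [-0.0137,0.0388,0],"dr": [0,0,0]},
    {"slide": [-0.0137,0.0388,0],"dr": [0,0,0]}
  ]
}}

```text
time_s: 13.75
tcp_pos: [569.6, 23.0, 151.4]
ee_rot: [-0.002, -0.0, 1.0, 0.0]
ft_force: [0.9, -0.4, -0.9]
finger_gap: 0.399
```

Emit:
{"api": "arm_command", "payload": {
  "increments": [
    {"slide": [0,0,0],"dr": [0,0,0]},
    {"slide": [0,0,0],"dr": [0,0,0]},
    {"slide": [0,0,0],"dr": [0,0,0]},
    {"slide": [0,0,0],"dr": [0,0,0]}
  ]
}}

```text
time_s: 14.08
tcp_pos: [569.6, 19.9, 152.2]
ee_rot: [-0.001, 0.001, 1.0, -0.0]
ft_force: [0.7, -1.2, 0.0]
finger_gap: 0.396
```

```bash
python3 - <<'E'
from h import *
np.set_printoptions(precision=1,suppress=True)
c=snap('wrist','w7.png'); s=bot.read_state(); print(s['tcp_pos'],s['ft_force'],s['finger_gap'])
print(proj('w7.png',[[570.5,22,71],s['tcp_pos']+[0,0,21]]))
cv2.imwrite('pics/v7.png',cv2.resize(c['frame'][150:400,150:410],None,fx=2,fy=2))
E
```

```text
[569.9  19.6 152.6] [ 0.5 -0.4 -1.5] 0.4014370216015088
[[281.1 221.3]
 [278.  303.9]]
```

View pics/v7.png

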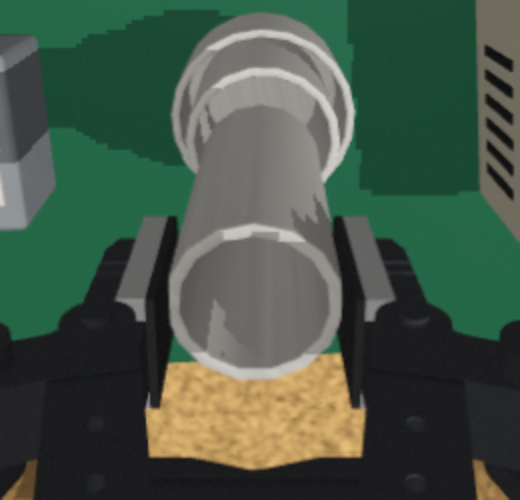

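```bash
python3 - <<'E'
from h import *
np.set_printoptions(precision=1,suppress=True)
print(proj('w7.png',[[570.5-26,22,71],[570.5-34,22,45]]), 'seen rows ~',68/2+150,30/2+150)
p=bot.read_state()['tcp_pos']; print(p,proj('w7.png',[p+[-18,0,21],p+[18,0,21]]),'seen',225/2+150,378/2+150)
E
```

```text
[[281.3 183.3]
 [280.9 164.3]] seen rows ~ 184.0 165.0
[569.9  19.6 152.6] [[278.  262. ]
 [278.  342.5]] seen 262.5 339.0
```

The small cup needs +2.3 mm in y and +0.8 mm in x to sit over the medium cup. Then I lower it.

Emit:
{"api": "arm_command", "payload": {
  "increments": [
    {"slide": [-0.0008,0.0023,0.015],"dr": [0,0,0]},
    {"slide": [0,0,0.012],"dr": [0,0,0]},
    {"slide": [0,0,0.01],"dr": [0,0,0]},
    {"slide": [0,0,0.01],"dr": [0,0,0]},
    {"slide": [0,0,0.01],"dr": [0,0,0]},
    {"slide": [0,0,0.009],"dr": [0,0,0]},
    {"slide": [0,0,0.005],"dr": [0,0,0]},
    {"slide": [0,0,0.002],"dr": [0,0,0]},
    {"slide": [0,0,0],"dr": [0,0,0]},
    {"slide": [0,0,0],"dr": [0,0,0]}
  ]
}}

```text
time_s: 14.97
tcp_pos: [571.8, 23.3, 80.5]
ee_rot: [0.0, -0.0, 1.0, -0.0]
ft_force: [-0.7, -0.0, -1.1]
finger_gap: 0.403
```

Emit:
{"api": "arm_command", "payload": {
  "increments": [
    {"slide": [0,0,0.001],"dr": [0,0,0]},
    {"slide": [0,0,0.001],"dr": [0,0,0]},
    {"slide": [0,0,0],"dr": [0,0,0]},
    {"slide": [0,0,0],"dr": [0,0,0]}
  ]
}}

```text
time_s: 15.3
tcp_pos: [571.6, 23.3, 78.5]
ee_rot: [0.0, -0.0, 1.0, -0.0]
ft_force: [0.2, -0.4, -1.1]
finger_gap: 0.397
```

Emit:
{"api": "arm_command", "payload": {
  "increments": [
    {"slide": [0,0,0.001],"dr": [0,0,0]},
    {"slide": [0,0,0.001],"dr": [0,0,0]},
    {"slide": [0,0,0.001],"dr": [0,0,0]},
    {"slide": [0,0,0],"dr": [0,0,0]},
    {"slide": [0,0,0],"dr": [0,0,0]}
  ]
}}

```text
time_s: 15.72
tcp_pos: [571.7, 23.2, 75.5]
ee_rot: [0.0, -0.0, 1.0, 0.0]
ft_force: [-0.4, 0.6, 2.4]
finger_gap: 0.398
```

Emit:
{"api": "arm_command", "payload": {
  "increments": [
    {"slide": [0,0,0.001],"dr": [0,0,0]},
    {"slide": [0,0,0.0005],"dr": [0,0,0]},
    {"slide": [0,0,0],"dr": [0,0,0]}
  ]
}}

```text
time_s: 15.97
tcp_pos: [572.4, 23.4, 75.4]
ee_rot: [0.001, -0.0, 1.0, 0.0]
ft_force: [-2.5, 0.2, 10.7]
finger_gap: 0.399
```

```bash
python3 - <<'E'
from h import *
np.set_printoptions(precision=1,suppress=True)
p=np.array([425.1,174.9,111.6])
for h in (0,6,13): print(h,proj('w2.png',[p+[-11,-42,h],p+[11,-42,h],p+[-11,42,h]]).ravel())
E
```

```text
0 [183.7 258.  187.6 302.  375.  258. ]
6 [180.2 264.  184.3 309.3 378.7 263.9]
13 [175.6 271.5 180.2 318.5 383.4 271.5]
```

Emit:
{"api": "arm_command", "payload": {
  "increments": [
    {"slide": [0,0,0],"dr": [0,0,0]},
    {"slide": [0,0,0],"dr": [0,0,0]},
    {"slide": [0,0,0],"dr": [0,0,0]},
    {"slide": [0,0,0],"dr": [0,0,0]},
    {"slide": [0,0,-0.015],"dr": [0,0,0]},
    {"slide": [0,0,-0.04],"dr": [0,0,0]},
    {"slide": [0,0,-0.04],"dr": [0,0,0]}
  ],
  "claw": 0.0854
}}

```text
time_s: 16.55
tcp_pos: [569.5, 23.3, 167.8]
ee_rot: [-0.003, -0.0, 1.0, 0.0]
ft_force: [0.7, 0.5, 0.7]
finger_gap: 1.001
```

Emit:
{"api": "arm_command", "payload": {
  "increments": [
    {"slide": [0.0125,0.037,0],"dr": [0,0,0]},
    {"slide": [0.0125,0.037,0],"dr": [0,0,0]},
    {"slide": [0.0125,0.037,0],"dr": [0,0,0]},
    {"slide": [0.0125,0.037,0],"dr": [0,0,0]},
    {"slide": [0.0125,0.037,0],"dr": [0,0,0]},
    {"slide": [0.0125,0.037,0.0],"dr": [0,0,0]},
    {"slide": [0.0125,0.037,0],"dr": [0,0,0]},
    {"slide": [0.0125,0.037,0],"dr": [0,0,0]},
    {"slide": [0.0105,0.034,0.02],"dr": [0,0,0]},
    {"slide": [0,0,0.03],"dr": [0,0,0]}
  ]
}}

```text
time_s: 17.38
tcp_pos: [461.1, 360.4, 121.1]
ee_rot: [0.003, -0.004, 1.0, 0.003]
ft_force: [0.9, -0.6, -0.0]
finger_gap: 0.999
```

Emit:
{"api": "arm_command", "payload": {
  "increments": [
    {"slide": [0,0,0],"dr": [0,0,0]},
    {"slide": [0,0,0],"dr": [0,0,0]},
    {"slide": [0,0,0],"dr": [0,0,0]}
  ]
}}

```text
time_s: 17.63
tcp_pos: [461.4, 352.5, 119.4]
ee_rot: [-0.0, 0.0, 1.0, -0.0]
ft_force: [-0.3, -0.4, -0.4]
finger_gap: 1.006
```

```bash
python3 - <<'E'
from h import *
np.set_printoptions(precision=1,suppress=True)
c=snap('wrist','w8.png'); p=bot.read_state()['tcp_pos']
t=snap('top','top3.png')
print(p,proj('w8.png',[[461,353,24],p]))
u,v=200,140
a=cv2.resize(t['frame'][v:v+90,u:u+120],(400,300),interpolation=cv2.INTER_CUBIC)
b=cv2.resize(c['frame'],(400,300),interpolation=cv2.INTER_AREA)
cv2.imwrite('pics/v8.png',np.hstack([a,b]))
E
```

```text
[462.1 352.6 120.1] [[278.7 212.8]
 [278.8 279.7]]
```

View pics/v8.png

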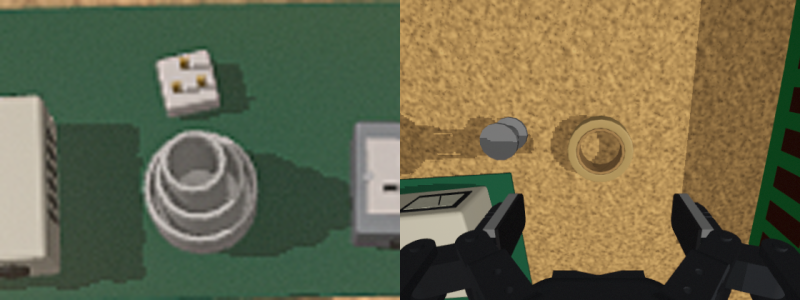

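The three cups are nested. In the wrist view the tape is at (281,213), about 1.5 mm left of the tool. The finger geometry shows the open tips 13 mm behind the TCP, so I grip the tape with the TCP near the bench.

Emit:
{"api": "arm_command", "payload": {
  "increments": [
    {"slide": [0.001,0.0015,0.035],"dr": [0,0,0]},
    {"slide": [0,0,0.035],"dr": [0,0,0]},
    {"slide": [0,0,0.025],"dr": [0,0,0]},
    {"slide": [0,0,0.015],"dr": [0,0,0]},
    {"slide": [0,0,0.007],"dr": [0,0,0]},
    {"slide": [0,0,0.002],"dr": [0,0,0]},
    {"slide": [0,0,0],"dr": [0,0,0]}
  ]
}}

```text
time_s: 18.32
tcp_pos: [461.0, 354.6, 0.7]
ee_rot: [0.001, 0.0, 1.0, 0.0]
ft_force: [-0.2, 0.5, -0.3]
finger_gap: 1.001
```

Emit:
{"api": "arm_command", "payload": {
  "increments": [
    {"slide": [0,0,0],"dr": [0,0,0]},
    {"slide": [0,0,0],"dr": [0,0,0]},
    {"slide": [0,0,0],"dr": [0,0,0]},
    {"slide": [0,0,0],"dr": [0,0,0]},
    {"slide": [0,0,0],"dr": [0,0,0]},
    {"slide": [0,0,0],"dr": [0,0,0]}
  ],
  "claw": 0.055
}}

```text
time_s: 18.82
tcp_pos: [461.4, 355.3, 1.7]
ee_rot: [0.002, -0.0, 1.0, 0.001]
ft_force: [-0.5, -1.8, 6.6]
finger_gap: 0.742
```

Emit:
{"api": "arm_command", "payload": {
  "increments": [
    {"slide": [0,0,-0.01],"dr": [0,0,0]},
    {"slide": [0,0,-0.04],"dr": [0,0,0]},
    {"slide": [0,0,-0.04],"dr": [0,0,0]},
    {"slide": [0,0,-0.01],"dr": [0,0,0]},
    {"slide": [0,0,0],"dr": [0,0,0]},
    {"slide": [0,0,0],"dr": [0,0,0]}
  ]
}}

```text
time_s: 19.32
tcp_pos: [460.4, 355.0, 100.8]
ee_rot: [0.001, -0.0, 1.0, 0.001]
ft_force: [-0.4, -1.1, -0.9]
finger_gap: 0.746
```

Emit:
{"api": "arm_command", "payload": {
  "increments": [
    {"slide": [-0.0165,-0.03,0],"dr": [0,0,0]},
    {"slide": [-0.0165,-0.03,0],"dr": [0,0,0]},
    {"slide": [-0.0165,-0.03,0],"dr": [0,0,0]},
    {"slide": [-0.0165,-0.03,0],"dr": [0,0,0]},
    {"slide": [-0.0165,-0.03,0],"dr": [0,0,0]},
    {"slide": [-0.0185,-0.0315,0],"dr": [0,0,0]},
    {"slide": [0,0,0],"dr": [0,0,0]},
    {"slide": [0,0,0],"dr": [0,0,0]},
    {"slide": [0,0,0],"dr": [0,0,0]},
    {"slide": [0,0,0],"dr": [0,0,0]}
  ]
}}

```text
time_s: 20.15
tcp_pos: [559.5, 173.9, 98.6]
ee_rot: [-0.001, -0.001, 1.0, -0.0]
ft_force: [0.6, -0.2, -1.5]
finger_gap: 0.741
```

```bash
python3 - <<'E'
from h import *
np.set_printoptions(precision=1,suppress=True)
c=snap('wrist','w9.png'); s=bot.read_state(); print(s['tcp_pos'],s['ft_force'],s['finger_gap'])
print(proj('w9.png',[[504.5,226,63],[518.5,107,63],[616,118,63],s['tcp_pos']+[0,0,22]]))
E
```

```text
[559.7 174.2  98.9] [ 0.5  0.1 -0.5] 0.7447100854016733
[[382.3 145.4]
 [148.4 172.4]
 [184.1 334.3]
 [279.5 305.2]]
```

View pics/w9.png

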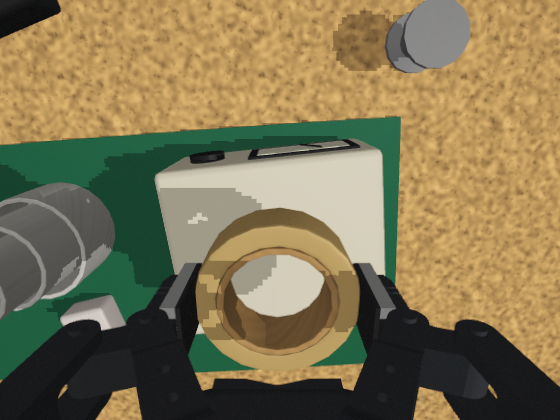

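```bash
python3 - <<'E'
from h import *
p=pix('w9.png',[(156,179),(383,153)],63)[:,:2]; d=(p[1]-p[0]);L=np.linalg.norm(d);d/=L
print(p,L,np.degrees(np.arctan2(-d[0],d[1])), p.mean(0)+50*np.array([d[1],-d[0]]))
E
```

```text
[[521.97537239 110.61239122]
 [508.32965398 226.66460071]] 116.85170497892949 6.706192947103802 [564.81041484 174.47740024]
```

Emit:
{"api": "arm_command", "payload": {
  "increments": [
    {"slide": [-0.003,0,0.01],"dr": [0,0,0]},
    {"slide": [0,0,0.012],"dr": [0,0,0]},
    {"slide": [0,0,0.006],"dr": [0,0,0]},
    {"slide": [0,0,0.002],"dr": [0,0,0]},
    {"slide": [0,0,0.001],"dr": [0,0,0]},
    {"slide": [0,0,0],"dr": [0,0,0]},
    {"slide": [0,0,0],"dr": [0,0,0]}
  ]
}}

```text
time_s: 20.78
tcp_pos: [564.3, 173.4, 69.1]
ee_rot: [0.0, -0.0, 1.0, 0.0]
ft_force: [0.2, -0.2, -0.4]
finger_gap: 0.749
```

Emit:
{"api": "arm_command", "payload": {
  "increments": [
    {"slide": [0,0,0.001],"dr": [0,0,0]},
    {"slide": [0,0,0.001],"dr": [0,0,0]},
    {"slide": [0,0,0],"dr": [0,0,0]},
    {"slide": [0,0,0],"dr": [0,0,0]}
  ]
}}

```text
time_s: 21.12
tcp_pos: [564.0, 173.2, 66.9]
ee_rot: [0.0, -0.0, 1.0, 0.0]
ft_force: [0.2, -0.6, -0.8]
finger_gap: 0.746
```

Emit:
{"api": "arm_command", "payload": {
  "increments": [
    {"slide": [0.001,0.0005,0.001],"dr": [0,0,0]},
    {"slide": [0,0,0.001],"dr": [0,0,0]},
    {"slide": [0,0,0],"dr": [0,0,0]},
    {"slide": [0,0,0],"dr": [0,0,0]}
  ]
}}

```text
time_s: 21.45
tcp_pos: [562.9, 173.7, 64.8]
ee_rot: [-0.0, -0.0, 1.0, -0.0]
ft_force: [0.5, -0.1, -0.2]
finger_gap: 0.744
```

Emit:
{"api": "arm_command", "payload": {
  "increments": [
    {"slide": [0,0,0.001],"dr": [0,0,0]},
    {"slide": [0,0,0.0005],"dr": [0,0,0]},
    {"slide": [0,0,0],"dr": [0,0,0]},
    {"slide": [0,0,0],"dr": [0,0,0]}
  ]
}}

```text
time_s: 21.78
tcp_pos: [563.0, 173.7, 64.6]
ee_rot: [0.0, -0.0, 1.0, 0.0]
ft_force: [-4.2, -1.3, 10.2]
finger_gap: 0.741
```

Emit:
{"api": "arm_command", "payload": {
  "increments": [
    {"slide": [0,0,0],"dr": [0,0,0]},
    {"slide": [0,0,0],"dr": [0,0,0]},
    {"slide": [0,0,0],"dr": [0,0,0]},
    {"slide": [0,0,0],"dr": [0,0,0]},
    {"slide": [0,0,-0.015],"dr": [0,0,0]},
    {"slide": [0,0,-0.04],"dr": [0,0,0]},
    {"slide": [0,0,-0.03],"dr": [0,0,0]}
  ],
  "claw": 0.0854
}}

```text
time_s: 22.37
tcp_pos: [562.3, 173.6, 148.9]
ee_rot: [-0.001, -0.0, 1.0, -0.0]
ft_force: [1.3, -0.4, -0.5]
finger_gap: 0.997
```

```bash
python3 - <<'E'
from h import *
np.set_printoptions(precision=1,suppress=True)
c=np.load('pics/w7.png.npz'); tcp=np.array([569.9,19.6,152.6]); o=-c['R'].T@c['t'].ravel()
uv=np.array([(150+x/2,150+y/2) for x,y in ((145,217),(118,303),(103,245),(85,285),(62,322),(130,322),(5,330),(148,408))])
n=cv2.undistortPoints(uv.reshape(-1,1,2),c['K'],c['dist']).reshape(-1,2); d=np.c_[n,np.ones(8)]@c['R']
for px in (-11,0): print(px,(o+d*((tcp[0]+px-o[0])/d[:,0])[:,None]-tcp)[:,1:])
E
```

```text
-11 [[-23.9   2.6]
 [-23.4  37.2]
 [-30.4  15.8]
 [-30.4  31.3]
 [-31.5  43. ]
 [-20.5  42.9]
 [-40.   45.4]
 [-14.6  63.5]]
0 [[-28.  -21.3]
 [-27.4  19.2]
 [-35.5  -5.8]
 [-35.5  12.3]
 [-36.8  26. ]
 [-23.9  25.9]
 [-46.8  28.8]
 [-17.   50. ]]
```

Emit:
{"api": "arm_command", "payload": {
  "increments": [
    {"slide": [0.023,-0.0305,0],"dr": [0,0,0]},
    {"slide": [0.023,-0.0305,0],"dr": [0,0,0]},
    {"slide": [0.023,-0.0305,0],"dr": [0,0,0]},
    {"slide": [0.023,-0.0305,0],"dr": [0,0,0]},
    {"slide": [0.023,-0.0305,0],"dr": [0,0,0]},
    {"slide": [0.0235,-0.0295,0.02],"dr": [0,0,0]},
    {"slide": [0,0,0.02],"dr": [0,0,0]},
    {"slide": [0,0,0],"dr": [0,0,0]}
  ]
}}

```text
time_s: 23.03
tcp_pos: [421.9, -8.5, 106.5]
ee_rot: [-0.002, 0.002, 1.0, 0.0]
ft_force: [-0.6, 0.1, -0.2]
finger_gap: 1.004
```

Emit:
{"api": "arm_command", "payload": {
  "increments": [
    {"slide": [0,0,0],"dr": [0,0,7]},
    {"slide": [0,0,0],"dr": [0,0,7]},
    {"slide": [0,0,0],"dr": [0,0,7]},
    {"slide": [0,0,0],"dr": [0,0,7]},
    {"slide": [0,0,0],"dr": [0,0,7]},
    {"slide": [0,0,0],"dr": [0,0,7]},
    {"slide": [0,0,0],"dr": [0,0,7]},
    {"slide": [0,0,0],"dr": [0,0,7]},
    {"slide": [0,0,0],"dr": [0,0,7]},
    {"slide": [0,0,0],"dr": [0,0,7]}
  ]
}}

```text
time_s: 23.87
tcp_pos: [426.3, -6.9, 109.6]
ee_rot: [0.0, 0.575, 0.818, 0.0]
ft_force: [-0.1, -0.5, -0.1]
finger_gap: 1.002
```

Emit:
{"api": "arm_command", "payload": {
  "increments": [
    {"slide": [0,0,0],"dr": [0,0,0]},
    {"slide": [0,0,0],"dr": [0,0,0]},
    {"slide": [0,0,0],"dr": [0,0,0]}
  ]
}}

```text
time_s: 24.12
tcp_pos: [425.7, -7.3, 109.1]
ee_rot: [0.0, 0.572, 0.82, 0.0]
ft_force: [-0.0, 0.5, 0.1]
finger_gap: 1.005
```

```bash
python3 - <<'E'
from h import *
np.set_printoptions(precision=3,suppress=True)
c=snap('wrist','w10.png'); s=bot.read_state();p=s['tcp_pos'];print(p,s['ee_rot'],s['qpos'])
t=snap('top','top4.png')
print(proj('w10.png',[[424.5,-8,30],p]),proj('top4.png',[562,173,87]))
a=cv2.resize(t['frame'][150:240,140:260],(400,300),interpolation=cv2.INTER_CUBIC)
b=cv2.resize(c['frame'],(400,300),interpolation=cv2.INTER_AREA)
cv2.imwrite('pics/v10.png',np.hstack([a,b]))
E
```

```text
[425.511  -7.336 109.006] [0.    0.572 0.82  0.   ] [-0.191  0.236 -0.676  0.659  0.     1.028]
[[276.889 219.241]
 [279.325 274.784]] [[178.669 190.919]]
```

View pics/v10.png

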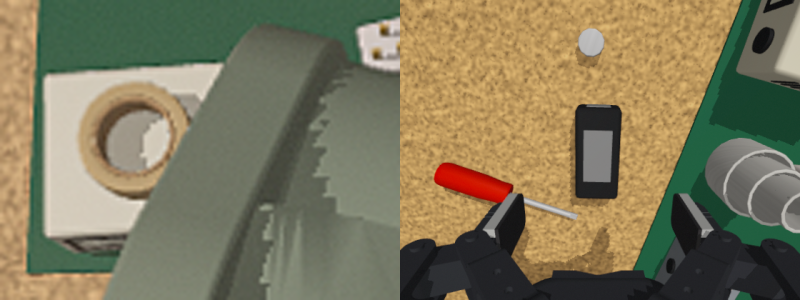

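The tape lies flat, mid-case. In the wrist view the adapter's top is centred near (278,215), with its long axis about 1–2° off the tool axis. I turn 1°, shift 2 mm, and descend to grip.

Emit:
{"api": "arm_command", "payload": {
  "increments": [
    {"slide": [0.002,0.0005,0.03],"dr": [0,0,1]},
    {"slide": [0,0,0.03],"dr": [0,0,0]},
    {"slide": [0,0,0.022],"dr": [0,0,0]},
    {"slide": [0,0,0.012],"dr": [0,0,0]},
    {"slide": [0,0,0.004],"dr": [0,0,0]},
    {"slide": [0,0,0],"dr": [0,0,0]},
    {"slide": [0,0,0],"dr": [0,0,0]}
  ]
}}

```text
time_s: 24.8
tcp_pos: [425.3, -5.6, 11.2]
ee_rot: [0.0, 0.58, 0.814, 0.0]
ft_force: [-0.3, -0.6, -0.1]
finger_gap: 1.0
```

Emit:
{"api": "arm_command", "payload": {
  "increments": [
    {"slide": [0,0,0],"dr": [0,0,0]},
    {"slide": [0,0,0],"dr": [0,0,0]},
    {"slide": [0,0,0],"dr": [0,0,0]},
    {"slide": [0,0,0],"dr": [0,0,0]},
    {"slide": [0,0,0],"dr": [0,0,0]},
    {"slide": [0,0,0],"dr": [0,0,0]},
    {"slide": [0,0,0],"dr": [0,0,0]},
    {"slide": [0,0,0],"dr": [0,0,0]}
  ],
  "claw": 0.03,
  "newtons": 50
}}

```text
time_s: 25.47
tcp_pos: [425.5, -5.7, 11.6]
ee_rot: [0.001, 0.581, 0.814, 0.0]
ft_force: [-1.1, 0.4, 6.5]
finger_gap: 0.479
```

Emit:
{"api": "arm_command", "payload": {
  "increments": [
    {"slide": [0,0,-0.01],"dr": [0,0,0]},
    {"slide": [0,0,-0.035],"dr": [0,0,0]},
    {"slide": [0,0,-0.035],"dr": [0,0,0]},
    {"slide": [0,0,-0.02],"dr": [0,0,0]},
    {"slide": [0,0,0],"dr": [0,0,0]},
    {"slide": [0,0,0],"dr": [0,0,0]}
  ]
}}

```text
time_s: 25.97
tcp_pos: [425.8, -5.7, 111.7]
ee_rot: [0.001, 0.581, 0.814, 0.001]
ft_force: [0.4, 0.0, -2.5]
finger_gap: 0.475
```

```bash
python3 - <<'E'
from h import *
np.set_printoptions(precision=3,suppress=True)
s=bot.read_state();print(s['tcp_pos'],s['ee_rot'],s['finger_gap'])
E
```

```text
[425.818  -5.707 111.684] [0.001 0.581 0.814 0.001] 0.4751846936022497
```

Emit:
{"api": "arm_command", "payload": {
  "increments": [
    {"slide": [0,0,0],"dr": [0,0,5.52]},
    {"slide": [0,0,0],"dr": [0,0,5.52]},
    {"slide": [0,0,0],"dr": [0,0,5.52]},
    {"slide": [-0.0188,0.0324,0],"dr": [0,0,0]},
    {"slide": [-0.0188,0.0324,0],"dr": [0,0,0]},
    {"slide": [-0.0188,0.0324,0],"dr": [0,0,0]},
    {"slide": [-0.0188,0.0324,0],"dr": [0,0,0]},
    {"slide": [-0.0188,0.0324,0],"dr": [0,0,0]},
    {"slide": [-0.0188,0.0324,0],"dr": [0,0,0]},
    {"slide": [-0.0188,0.0324,0],"dr": [0,0,0]}
  ]
}}

```text
time_s: 26.8
tcp_pos: [657.0, -127.8, 107.6]
ee_rot: [-0.002, 0.692, 0.722, -0.001]
ft_force: [1.3, 1.2, -1.2]
finger_gap: 0.479
```

Emit:
{"api": "arm_command", "payload": {
  "increments": [
    {"slide": [0,0,0],"dr": [0,0,0]},
    {"slide": [0,0,0],"dr": [0,0,0]},
    {"slide": [0,0,0],"dr": [0,0,0]},
    {"slide": [0,0,0],"dr": [0,0,0]}
  ]
}}

```text
time_s: 27.13
tcp_pos: [655.1, -126.4, 109.0]
ee_rot: [-0.002, 0.692, 0.722, -0.001]
ft_force: [0.4, 0.9, -1.9]
finger_gap: 0.477
```

```bash
python3 - <<'E'
from h import *
np.set_printoptions(precision=3,suppress=True)
c=snap('wrist','w11.png'); s=bot.read_state();p=s['tcp_pos'];print(p,s['ee_rot'],s['finger_gap'])
R=lambda a,b:[582+a*.999-b*.042,-131+a*.042+b*.999,48]
print(proj('w11.png',[R(35,60),R(35,-60),R(-35,60),R(-35,-60)]))
z=p[2]-11+30; print(proj('w11.png',[p+[a-b*.04,b+a*.04,19] for a in(-21,21) for b in (-45,45)]))
E
```

```text
[ 655.427 -126.428  109.759] [-0.001  0.692  0.722 -0.001] 0.48038557225823575
[[212.267 130.241]
 [221.58  314.396]
 [ 90.639 130.614]
 [117.731 313.248]]
[[231.374 387.943]
 [222.457 185.708]
 [327.976 388.595]
 [340.128 186.327]]
```

View pics/w11.png

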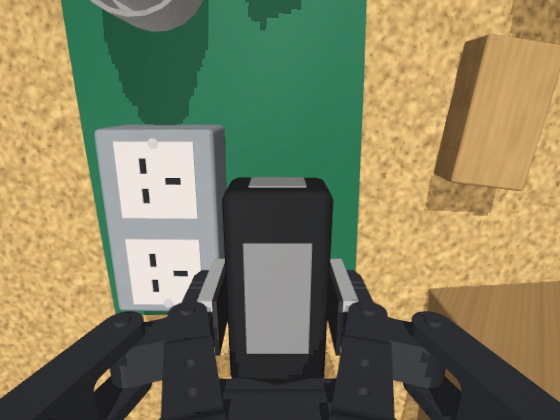

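The adapter is held level and centred on the TCP, with its top end at row ~187 against a predicted 186. The box's top edges are near u=97–118 (left) and 213–225 (right). I'll get the box edges by profile.

```bash
python3 - <<'E'
from h import *
f=cv2.imread('pics/w11.png').astype(int)
for r in (145,180,225,265): print(r,'L',[tuple(f[r,c]) .__repr__().replace('np.int64','') for c in range(94,124,3)] if r in(145,225) else '', 'Rgray',[(c,int(f[r,c].sum()//3)) for c in range(196,236,2)])
g=f[...,1]-f[...,2]  # green-red
for r in (140,160,180,200,220,240,260,280): print(r,'left edge',next(c for c in range(80,140) if g[r,c]<10 and g[r,c+1]<10 and f[r,c].sum()>250))
for c in (120,150,180,200): print(c,'top edge col',[(r,int(f[r,c].sum()//3),int(g[r,c])) for r in range(118,140,2)])
E
```

```text
145 L ['((85), (120), (47))', '((165), (161), (156))', '((173), (168), (164))', '((172), (169), (165))', '((172), (168), (164))', '((171), (168), (163))', '((172), (169), (164))', '((222), (228), (237))', '((222), (228), (237))', '((222), (228), (237))'] Rgray [(196, 169), (198, 167), (200, 167), (202, 166), (204, 167), (206, 166), (208, 166), (210, 150), (212, 129), (214, 87), (216, 73), (218, 70), (220, 71), (222, 70), (224, 69), (226, 87), (228, 88), (230, 88), (232, 87), (234, 87)]
180 L  Rgray [(196, 168), (198, 168), (200, 168), (202, 168), (204, 168), (206, 169), (208, 168), (210, 167), (212, 152), (214, 128), (216, 79), (218, 75), (220, 73), (222, 73), (224, 72), (226, 81), (228, 86), (230, 85), (232, 49), (234, 30)]
225 L ['((110), (174), (212))', '((114), (180), (219))', '((85), (122), (48))', '((88), (123), (49))', '((87), (122), (49))', '((171), (167), (163))', '((171), (168), (163))', '((173), (169), (164))', '((173), (169), (165))', '((173), (168), (164))'] Rgray [(196, 166), (198, 166), (200, 167), (202, 167), (204, 167), (206, 168), (208, 168), (210, 168), (212, 167),
[... 540 characters left out ...]
 (120, 85, 73), (122, 84, 75), (124, 84, 74), (126, 126, 5), (128, 130, 5), (130, 163, 5), (132, 168, 5), (134, 167, 5), (136, 168, 5), (138, 168, 5)]
150 top edge col [(118, 63, 52), (120, 63, 52), (122, 63, 52), (124, 98, 21), (126, 127, 4), (128, 127, 3), (130, 163, 4), (132, 167, 4), (134, 166, 4), (136, 165, 5), (138, 190, 3)]
180 top edge col [(118, 63, 52), (120, 65, 51), (122, 65, 50), (124, 91, 28), (126, 127, 5), (128, 127, 4), (130, 164, 5), (132, 168, 4), (134, 166, 5), (136, 165, 6), (138, 166, 4)]
200 top edge col [(118, 89, 73), (120, 88, 74), (122, 87, 74), (124, 105, 43), (126, 127, 5), (128, 127, 5), (130, 163, 6), (132, 167, 5), (134, 166, 6), (136, 167, 4), (138, 167, 5)]
```

The box's right edge and end edge fall exactly on the prediction, so the box is at (582,-131) with yaw 2.4°. The adapter target is (658,-127.8).

Emit:
{"api": "arm_command", "payload": {
  "increments": [
    {"slide": [-0.0014,0.0027,0.025],"dr": [0,0,0]},
    {"slide": [0,0,0.025],"dr": [0,0,0]},
    {"slide": [0,0,0.015],"dr": [0,0,0]},
    {"slide": [0,0,0.01],"dr": [0,0,0]},
    {"slide": [0,0,0],"dr": [0,0,0]},
    {"slide": [0,0,0],"dr": [0,0,0]},
    {"slide": [0,0,0],"dr": [0,0,0]}
  ]
}}

```text
time_s: 27.77
tcp_pos: [660.7, -128.7, 37.3]
ee_rot: [0.001, 0.692, 0.722, 0.0]
ft_force: [0.1, -0.8, -1.8]
finger_gap: 0.481
```

```bash
python3 - <<'E'
from h import *
np.set_printoptions(precision=3,suppress=True)
c=snap('wrist','w12.png'); s=bot.read_state();print(s['tcp_pos'],s['ee_rot'],s['ft_force'],s['finger_gap'])
R=lambda a,b:[582+a*.999-b*.042,-131+a*.042+b*.999,48]
P=proj('w12.png',[R(35,60),R(35,-60),R(35,20)]);print(P)
f=c['frame'].astype(int).sum(2)//3
for b in (55,40,20):
    u,v=proj('w12.png',R(35,b))[0]; print(b,round(u),round(v),[(x,int(f[round(v),x])) for x in range(round(u)-12,round(u)+30,2)])
E
```

```text
[ 660.938 -128.853   37.479] [0.001 0.692 0.722 0.001] [-0.129 -0.911 -1.719] 0.477603726807594
[[161.846 138.177]
 [186.528 396.501]
 [170.993 239.104]]
55 163 152 [(151, 152), (153, 153), (155, 153), (157, 149), (159, 137), (161, 124), (163, 111), (165, 86), (167, 66), (169, 65), (171, 66), (173, 65), (175, 65), (177, 64), (179, 64), (181, 64), (183, 62), (185, 63), (187, 61), (189, 62), (191, 58)]
40 167 191 [(155, 153), (157, 154), (159, 154), (161, 148), (163, 137), (165, 124), (167, 102), (169, 78), (171, 66), (173, 65), (175, 65), (177, 66), (179, 64), (181, 65), (183, 65), (185, 65), (187, 64), (189, 63), (191, 64), (193, 65), (195, 77)]
20 171 239 [(159, 152), (161, 152), (163, 153), (165, 151), (167, 142), (169, 128), (171, 106), (173, 78), (175, 65), (177, 66), (179, 66), (181, 65), (183, 64), (185, 62), (187, 64), (189, 64), (191, 63), (193, 62), (195, 65), (197, 72), (199, 76)]
```

Emit:
{"api": "arm_command", "payload": {
  "increments": [
    {"slide": [0.001,-0.0024,0.008],"dr": [0,0,0]},
    {"slide": [0,0,0.008],"dr": [0,0,0]},
    {"slide": [0,0,0.002],"dr": [0,0,0]},
    {"slide": [0,0,0.001],"dr": [0,0,0]},
    {"slide": [0,0,0],"dr": [0,0,0]},
    {"slide": [0,0,0],"dr": [0,0,0]}
  ]
}}

```text
time_s: 28.32
tcp_pos: [657.5, -127.8, 16.7]
ee_rot: [-0.0, 0.692, 0.722, -0.0]
ft_force: [-0.1, 0.2, -2.1]
finger_gap: 0.478
```

Emit:
{"api": "arm_command", "payload": {
  "increments": [
    {"slide": [0,0,0.001],"dr": [0,0,0]},
    {"slide": [0,0,0.001],"dr": [0,0,0]},
    {"slide": [0,0,0],"dr": [0,0,0]},
    {"slide": [0,0,0],"dr": [0,0,0]}
  ]
}}

```text
time_s: 28.65
tcp_pos: [657.5, -127.7, 14.8]
ee_rot: [0.0, 0.692, 0.722, 0.0]
ft_force: [1.0, -0.7, -2.8]
finger_gap: 0.477
```

Emit:
{"api": "arm_command", "payload": {
  "increments": [
    {"slide": [0,0,0.0008],"dr": [0,0,0]},
    {"slide": [0,0,0.0007],"dr": [0,0,0]},
    {"slide": [0,0,0],"dr": [0,0,0]},
    {"slide": [0,0,0],"dr": [0,0,0]}
  ]
}}

```text
time_s: 28.98
tcp_pos: [657.6, -127.8, 14.7]
ee_rot: [0.0, 0.692, 0.722, 0.0]
ft_force: [-4.4, 0.7, 6.8]
finger_gap: 0.477
```

Emit:
{"api": "arm_command", "payload": {
  "increments": [
    {"slide": [0,0,0],"dr": [0,0,0]},
    {"slide": [0,0,0],"dr": [0,0,0]},
    {"slide": [0,0,0],"dr": [0,0,0]},
    {"slide": [0,0,-0.003],"dr": [0,0,0]},
    {"slide": [0,0,-0.005],"dr": [0,0,0]}
  ],
  "claw": 0.046
}}

```text
time_s: 29.4
tcp_pos: [657.0, -127.6, 20.9]
ee_rot: [-0.001, 0.692, 0.722, -0.0]
ft_force: [0.1, 0.1, 0.9]
finger_gap: 0.538
```

Emit:
{"api": "arm_command", "payload": {
  "increments": [
    {"slide": [0,0,-0.015],"dr": [0,0,0]},
    {"slide": [0,0,-0.04],"dr": [0,0,0]},
    {"slide": [0,0,-0.04],"dr": [0,0,0]},
    {"slide": [0,0,-0.04],"dr": [0,0,0]},
    {"slide": [-0.025,-0.03,0],"dr": [0,0,0]},
    {"slide": [-0.025,-0.03,0],"dr": [0,0,0]},
    {"slide": [-0.025,-0.03,0],"dr": [0,0,0]},
    {"slide": [-0.025,-0.03,0],"dr": [0,0,0]},
    {"slide": [-0.025,-0.03,0],"dr": [0,0,0]},
    {"slide": [-0.025,-0.03,0],"dr": [0,0,0]}
  ]
}}

```text
time_s: 30.23
tcp_pos: [482.7, -286.3, 156.9]
ee_rot: [0.001, 0.692, 0.722, 0.0]
ft_force: [-0.2, -0.4, 1.1]
finger_gap: 0.536
```

Emit:
{"api": "arm_command", "payload": {
  "increments": [
    {"slide": [-0.025,-0.03,0],"dr": [0,0,0]},
    {"slide": [-0.025,-0.03,0],"dr": [0,0,0]},
    {"slide": [0,0,0],"dr": [0,0,0]},
    {"slide": [0,0,0],"dr": [0,0,0]}
  ],
  "claw": 0.0854
}}

```text
time_s: 30.57
tcp_pos: [425.0, -339.4, 156.9]
ee_rot: [0.0, 0.693, 0.721, 0.0]
ft_force: [-0.1, 0.6, -0.5]
finger_gap: 0.993
```

```bash
python3 - <<'E'
from h import *
t=snap('top','topf.png'); s=bot.read_state(); print(s['tcp_pos'],s['time_s'])
cv2.imwrite('pics/vf.png',cv2.resize(t['frame'][130:270,135:387],(756,420),interpolation=cv2.INTER_CUBIC))
E
```

```text
[ 426.03754484 -338.41320633  156.80001083] 30.6167
```

View pics/vf.png

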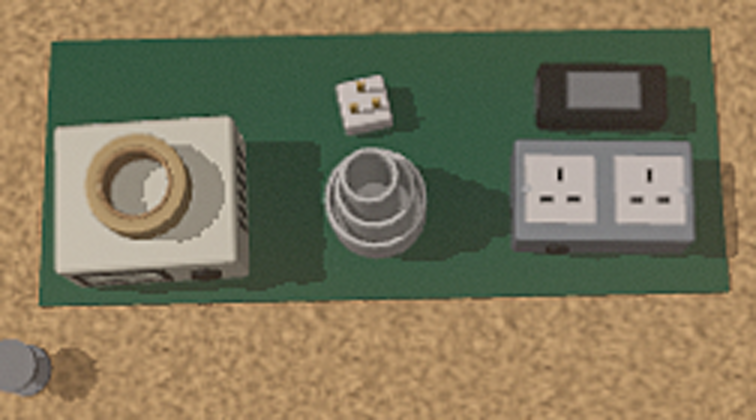

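```bash
python3 - <<'E'
from h import *
np.set_printoptions(precision=1,suppress=True)
P=lambda l,z: pix('topf.png',(np.array(l,float)+.5)/3-.5+[135,130],z)[:,:2]
a=P([(537,66),(665,66),(665,125),(538,125)],33); b=P([(514,142),(691,142),(694,242),(514,241)],48)
c=P([(55,128),(234,117),(241,262),(57,274)],63); t=P([(137.5,184)],87)[0]; big=P([(377,205)],45)[0]
print(a.ravel(),b.ravel())
B=b.mean(0); th=np.arctan2(b[1,0]-b[0,0],b[0,1]-b[1,1]); R=np.array([[np.cos(th),np.sin(th)],[-np.sin(th),np.cos(th)]])
print('box yaw',np.degrees(th),'adapter in box',R@(a.mean(0)-B),'adapter yaw',np.degrees(np.arctan2(a[1,0]-a[0,0],a[0,1]-a[1,1])))
print('case',c.mean(0),'tape-case',t-c.mean(0),'cups',big,'mid',(c.mean(0)+B)/2)
E
```

```text
[ 671.8  -85.2  676.3 -174.2  633.5 -174.3  629.2  -86.9] [ 611.9  -69.9  617.8 -188.9  549.2 -190.8  544.4  -71.9]
box yaw 2.8100603031928597 adapter in box [71.8 -3.3] adapter yaw 2.920668783086252
case [561.2 169.2] tape-case [0.8 0.3] cups [565.1  19.4] mid [571.   19.4]
```

The final view shows the layout as asked: cups nested at (377,200), tape on the case at (138,184), and adapter behind the box at (601,96). The plug is at (363,105) and the spool is untouched. The top camera reads the adapter gap and centring about 3 mm off what the wrist gave, so I check it once more from above with the wrist camera.

Emit:
{"api": "arm_command", "payload": {
  "increments": [
    {"slide": [0.0225,0.0253,-0.007],"dr": [0,0,0]},
    {"slide": [0.0225,0.0253,-0.007],"dr": [0,0,0]},
    {"slide": [0.0225,0.0253,-0.007],"dr": [0,0,0]},
    {"slide": [0.0225,0.0253,-0.007],"dr": [0,0,0]},
    {"slide": [0.0225,0.0253,-0.007],"dr": [0,0,0]},
    {"slide": [0.0225,0.0253,-0.007],"dr": [0,0,0]},
    {"slide": [0.0225,0.0253,0],"dr": [0,0,0]},
    {"slide": [0.0225,0.0253,0],"dr": [0,0,0]},
    {"slide": [0,0,0],"dr": [0,0,0]},
    {"slide": [0,0,0],"dr": [0,0,0]}
  ]
}}

```text
time_s: 31.45
tcp_pos: [622.2, -145.8, 197.9]
ee_rot: [-0.0, 0.69, 0.724, 0.0]
ft_force: [0.1, 0.6, -0.1]
finger_gap: 1.003
```

```bash
python3 - <<'E'
from h import *
np.set_printoptions(precision=1,suppress=True)
c=snap('wrist','w13.png'); print(bot.read_state()['tcp_pos'])
f=c['frame'].astype(int); G=f.sum(2)//3
rot=lambda o,a,b:np.array([o[0]+a*.999-b*.042,o[1]+a*.042+b*.999])
def prof(name,o,pa,pb,z,rng):
    out=[]
    for k in rng:
        q=rot(o,*(np.array(pa)+np.array(pb)*k)); u,v=proj('w13.png',[q[0],q[1],z])[0]
        out.append((k,int(G[int(round(v)),int(round(u))]) if 0<=v<420 and 0<=u<560 else -1))
    print(name,out)
A=(658,-127.8);B=(582,-131)
r=range(-8,9)
prof('adapter +y end',A,(15,45),(0,1),33,r); prof('adapter -y end',A,(15,-45),(0,1),33,r)
prof('adapter box side',A,(-21,30),(1,0),33,r); prof('adapter far side',A,(21,30),(1,0),33,r)
prof('box +y end',B,(10,60),(0,1),48,r); prof('box -y end',B,(10,-60),(0,1),48,r)
prof('box adapter side',B,(35,45),(1,0),48,r); prof('box near side',B,(-35,45),(1,0),48,r)
print(proj('w13.png',[[*rot(A,0,45),33],[*rot(A,0,-45),33],[*rot(B,0,60),48],[*rot(B,0,-60),48]]))
E
```

```text
[ 621.2 -147.1  197.9]
adapter +y end [(-8, 35), (-7, 34), (-6, 35), (-5, 36), (-4, 34), (-3, 37), (-2, 63), (-1, 69), (0, 69), (1, 69), (2, 69), (3, 70), (4, 71), (5, 70), (6, 70), (7, 70), (8, 70)]
adapter -y end [(-8, 67), (-7, 67), (-6, 67), (-5, 68), (-4, 66), (-3, 67), (-2, 67), (-1, 60), (0, 34), (1, 26), (2, 31), (3, 33), (4, 32), (5, 32), (6, 34), (7, 32), (8, 33)]
adapter box side [(-8, 70), (-7, 68), (-6, 71), (-5, 69), (-4, 64), (-3, 27), (-2, 20), (-1, 25), (0, 29), (1, 32), (2, 34), (3, 37), (4, 37), (5, 38), (6, 38), (7, 37), (8, 35)]
adapter far side [(-8, 35), (-7, 33), (-6, 36), (-5, 32), (-4, 28), (-3, 26), (-2, 63), (-1, 68), (0, 68), (1, 67), (2, 67), (3, 68), (4, 69), (5, 68), (6, 67), (7, 68), (8, 68)]
box +y end [(-8, 205), (-7, 201), (-6, 172), (-5, 144), (-4, 145), (-3, 145), (-2, 144), (-1, 145), (0, 139), (1, 96), (2, 52), (3, 51), (4, 52), (5, 51), (6, 51), (7, 51), (8, 51)]
box -y end [(-8, 49), (-7, 48), (-6, 49), (-5, 48), (-4, 48), (-3, 50), (-2, 50), (-1, 50), (0, 49), (1, 49), (2, 82), (3, 121), (4, 145), (5, 146), (6, 146), (7, 146), (8, 190)]
box adapter side [(-8, 144), (-7, 144), (-6, 145), (-5, 144), (-4, 144), (-3, 142), (-2, 134), (-1, 118), (0, 67), (1, 72), (2, 71), (3, 70), (4, 71), (5, 71), (6, 71), (7, 71), (8, 70)]
box near side [(-8, 72), (-7, 71), (-6, 72), (-5, 71), (-4, 72), (-3, 71), (-2, 70), (-1, 71), (0, 70), (1, 102), (2, 130), (3, 140), (4, 145), (5, 145), (6, 145), (7, 144), (8, 144)]
[[322.3 117.6]
 [318.  218.5]
 [229.5  98.2]
 [233.6 239.2]]
```

```bash
python3 -c "
from cell import bot
s=bot.read_state();print(s['time_s'],s['ft_force']);print(bot.sign_off())"
```

```text
31.5 [-0.2141883   0.2935847  -0.65417741]
the job is handed in; nothing more can be done
None
```

The test station is laid out and handed in at 31.5 s, done in the order asked. The adapter sits slightly off its mark, by about 3 mm.

- **Cups:** the big cup stands on the mat about 2 mm from the midpoint between the socket box and the meter case. The medium and small cups are seated in it; I confirmed each by contact force, and the last top view shows all three nested and upright.
- **Tape:** it lies flat on the meter case, within about 1 mm of the middle of its top.
- **Adapter:** it is flat behind the socket box and parallel to it within about 0.1°.
    - While placing it, the wrist camera gave about 20 mm clearance and good centring.
    - Afterwards both cameras put it about 3 mm off-centre, to the robot's right. The gap read 17 mm from the top camera and about 18 mm from the wrist camera.
    - I left it, because that is close to the cameras' 2 mm calibration.
- **Spare plug and spool:** I did not touch them. The plug and the visible part of the spool look unmoved in the last view.

One rough final reading put the big cup 6 mm too far forward. I disregarded it because the inner cups hid part of the rim; the cleaner reading taken before nesting gave 2 mm. The highest contact force I saw was about 17 N.

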